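# Put the stray coffee pod away in the latched pod tin

### The arm

A 7-joint arm with a two-finger parallel gripper is mounted at the origin on the work surface. World frame = base frame: x ahead of the robot, y to its left, z up, the work surface at z = 0. Lengths are in mm, angles in rad, forces in N, time in s.
With the tool pointing down it reaches from about 400 to 875 mm from the base axis. Payload 4.4 kg.
Tool frame: the origin (TCP) lies midway between the tips of the shut fingers; the grasp point (between the pads) lies ctrl.grip_depth behind it (ctrl.grip_depth is the distance from the TCP to the grasp point, in mm); z points along the fingers, y is the line along which they close (so a half turn about z gives the same grasp; the last joint's range is limited). The gripper opens to 85 mm and grips with 20 to 120 N. Pads are 22 mm wide; open, the fingers measure 114 mm over their backs; the gripper's body (76 mm by 85 mm) begins 54 mm behind the grasp point. The pads swing forward as they close: fully open they stand 13 mm farther back than shut.
Start: joints at [1.118, 0.628, 0.038, 1.517, -0.027, 0.996, -0.02], TCP at [245.225, -601.982, 231.313] pointing down, gripper open.
Joint ranges: [-3.06, 3.06], [-0.37, 2.12], [-1.25, 1.32], [0.18, 2.47], [-1.1, 4.24], [0.23, 1.98], [-2.94, 2.94]. Speed limits (rad/s): [2.57, 2.57, 3.14, 3.14, 3.14, 3.14, 3.14].

### API

Orientations are given as [roll, pitch, yaw] about the fixed x, y, z axes, in that order (R = Rz(yaw) Ry(pitch) Rx(roll)).
In Python, from cell import ctrl gives the robot as it stands.
- The arm moves only by the tool carry_out, never from a script. Its argument "deltas" is one flat list of numbers, 7 for each row, row after row: the turn, a rotation vector about the tool's x, y, z in degrees, then the shift along the tool's x, y, z in m, then the closure, from -1 (fully open) to 1 (shut). In form: [wx, wy, wz, dx, dy, dz, claw, wx, wy, wz, dx, dy, dz, claw, ...]. A call has 1 to 12 rows; each row shifts and turns the commanded pose from where the row before left it, along the tool's axes as they then stand; what a row does not reach is not made up. A row lasts 1/8 s, in which the tool goes at most 62.5 mm and 10.7 degrees, less where a joint would pass 70% of its speed; a pose out of reach is approached as far as the arm can. A call with a gripper value outside its range is refused whole. The fingers move at their own pace and stop on an object; the grip force is fixed at half the most. Time passes only in rows, so rows that do not move let the fingers close. It gives the time, the measured TCP pose, the force, the opening and the grip force at its end, in the units of the state.
- ctrl.read_state(): the state, without advancing time (a new reading comes with each control period).
- ctrl.get_image(name): name is "side" or "top"; returns the picture (384x512x3 uint8, red, green, blue); there is no depth.
- ctrl.calibration(name): a dict with "mtx" (3x3 intrinsics, pixels), "distortion" ([k1, k2, p1, p2, k3] as OpenCV has them; the pictures are not rectified), "R" (3x3) and "t" (3): a world point X has camera coordinates R X + t. Camera axes: x right, y down, z forward; pixel columns grow to the right and rows downward; lengths in mm; the calibration is good to about 2 mm. A picture is of the moment at which its call begins. calibration takes no time and is no camera call.
- ctrl.finish_job(): hands the job in; it is judged then, once.
The state is a dict: "clock": time; "qpos": joint angles; "qd": joint speeds; "tau": joint torques, N m; "eef_pos": TCP position; "tool_rot": TCP orientation; "force": force on the tool from outside, world axes, zero at the start; "torque": the same for the moment, N m; "width": finger opening in mm; "gripper_force": force on a finger pad.
Only numpy, scipy, OpenCV 4.12 (cv2) and the standard library are available. Lean on these libraries where they do the work, as an engineer would, in place of code of your own. Each camera call takes 0.05 s, during which the arm holds its last target. There are 200 camera calls.

### The job

Press the tin's thumb latch so that its sprung lid pops fully open, set the stray coffee pod down on the floor of the tin (lower it in, do not drop it from the rim), and snap the lid shut so that it stays latched. Never push on the latch or the lid with more than 20 N, and leave the other things on the worktop where they are.

Things in the scene. Friction and masses are not known exactly. Their poses are not given: they have to be found in the camera images.
- tin: Copper-coloured pod tin fixed to the worktop: open box 115 (x) by 135 (y) by 75 mm high, walls and floor 3 mm, empty, shut and latched at the start. A 56 mm wide, 50 mm high bracket in front carries the thumb latch, out to 119 mm before the tin's centre. Origin: centre of the box's underside; z up, -x is the latch side (towards the robot, give or take 0.4 rad), +x the hinge side.
- lid (a joint): Angle of the tin's lid, a plate 118 (from hinge) by 135 by 6 mm, hinged along the tin's y at its +x rim: 0 = level, 0.00 to 0.05 latched, -0.012 at its stop, 1.65 = popped fully open, leaning just back of upright. A damped spring opens it in about 1 s when unlatched (1 to 1.5 N at the front edge). To shut it, push its outer face round from behind (+x) and down.
- lid_hinge (a point): Mid-point of the lid's hinge line, fixed on the tin at x +57.5, z 78 mm of the tin's frame (axes as the tin's). The lid's underside lies on it; the closed lid's top is 6 mm higher.
- lid_edge (a point): Middle of the lid's front edge on its outer face, 118.5 mm from the hinge line; axes of the lid (z: outer face's normal, equal to the tin's axes when shut). The last 15 mm of closing push a bar on this edge past the latch's sloped hook: another 4 to 12 N here cams the hook back, then the bar snaps under it, 1.5 to 7 mm before the lid's stop.
- latch_spot (a point): Nominal centre of the top of the steel thumb pad, fixed on the tin at x -100.5, z 76 mm of its frame. Pad: 40 mm wide (y), pressed from 84 to 114 mm before the tin's centre. Its real height differs by up to 2.5 mm up or down and is not measured: find it by touch. Behind it, 62 to 79 mm before the tin's centre, stands its hook, 24 mm wide, to 104 mm above the worktop.
- latch (a joint): Angle of the thumb latch, pad and hook in one rocker on a y axis 64 mm before the tin's centre, about 66 mm high: 0 at rest, pad down positive, stop at 0.235 rad. Pressing the pad swings the hook off the lid, which is free at 0.15 to 0.21 rad, 4 to 7 mm of pad travel. Takes 2 N to start and 4 to 6 N to free the lid; springs back.
- pod: The stray coffee pod, plain aluminium, standing rim down: 29 mm high, 37 mm wide flange 3 mm thick at the bottom, body 31 mm wide above it narrowing to 27 mm near the top. 15 g. Origin: centre of its underside, z up.
- mug: Bystander: white mug, radius 38, 88 mm high. Origin under its centre; handle at +y.
- mill: Bystander: dark wooden pepper mill, radius 24, 112 mm high. Origin under its centre.
- sugar: Bystander: copper-coloured round canister with a small knob and no latch, radius 43, 135 mm high. Origin under its centre.
- spoon: Bystander: teaspoon lying flat, 150 mm long. Origin under its middle.
- bowl: Bystander: blue bowl, radius 55, 50 mm high. Origin under its centre.
- syrup: Bystander: amber bottle, radius 28, 170 mm high. Origin under its centre.
Mind the look-alikes: they are no part of the job. Several things look just like the pod: the one meant starts farthest from the robot's base.

How it is judged:
By the outcome, as a careful person would: the job done as asked, in the order asked, and still so for the second after the job is handed in, with the robot touching nothing.
It also fails if it takes over 72 s, if anything falls off the work surface, if the arm or the gripper's body presses on something with over 40 N, if the wrist force passes 120 N, or if a joint passes its speed limit or range.

## Working session

There is one attempt and no reset: what is moved stays moved. The work goes in short steps, Python scripts to look and compute and a tool call to move; the robot and the scene stay as the last step left them, time stands still between calls to the robot, and variables do not carry over. Pictures are saved under pics/ and viewed, at most 10 in all, crops included, and the job is handed in when it is done.

Besides the shell and the picture viewer there is one more tool, called after "Call:" as a command line: name --argument value ..., lists and objects as JSON in quotes. carry_out: Moves the arm, as the interface text tells. Its arguments: {"type":"object","properties":{"deltas":{"type":"array"}},"required":["deltas"]}

```bash
mkdir -p pics; ls; python3 - <<'E'
from cell import ctrl
import cv2,numpy as np
s=ctrl.read_state(); print({k:np.round(v,3).tolist() for k,v in s.items()}, ctrl.grip_depth)
for n in("top","side"):
    cv2.imwrite(f"pics/{n}0.png",cv2.resize(ctrl.get_image(n)[:,:,::-1],(800,600),interpolation=cv2.INTER_CUBIC))
    c=ctrl.calibration(n); print(n,{k:np.round(v,3).tolist() for k,v in c.items()}, -np.array(c['R']).T@np.array(c['t']))
E
```

```text
pics
{'clock': 0.0, 'qpos': [1.118, 0.629, 0.038, 1.518, -0.027, 0.996, -0.02], 'qd': [0.001, 0.0, -0.001, -0.001, -0.0, 0.0, 0.001], 'tau': [-0.0, -56.34, 1.226, -19.344, 0.011, 0.01, -0.0], 'eef_pos': [244.997, -601.388, 230.39], 'tool_rot': [-3.14, 0.0, 0.387], 'force': [0.393, -0.017, 0.507], 'torque': [0.026, -0.019, -0.036], 'gripper_force': 0.0, 'width': 85.714} 18.700000000000003
top {'mtx': [[459.149, 0.0, 251.21], [0.0, 459.149, 200.996], [0.0, 0.0, 1.0]], 'distortion': [-0.173, 0.0, 0.0, 0.0, 0.0], 'R': [[-0.006, -1.0, 0.017], [-0.985, 0.003, -0.17], [0.17, -0.017, -0.985]], 't': [-19.536, 546.298, 1384.784]} [ 302.41543825    3.02642935 1457.73257177]
side {'mtx': [[379.589, 0.0, 253.146], [0.0, 379.589, 190.229], [0.0, 0.0, 1.0]], 'distortion': [-0.031, 0.0, 0.0, 0.0, 0.0], 'R': [[0.999, -0.046, -0.011], [-0.038, -0.638, -0.77], [0.028, 0.769, -0.639]], 't': [-524.002, 87.373, 1246.14]} [ 491.57416202 -926.594603    857.23621967]
```

View pics/top0.png

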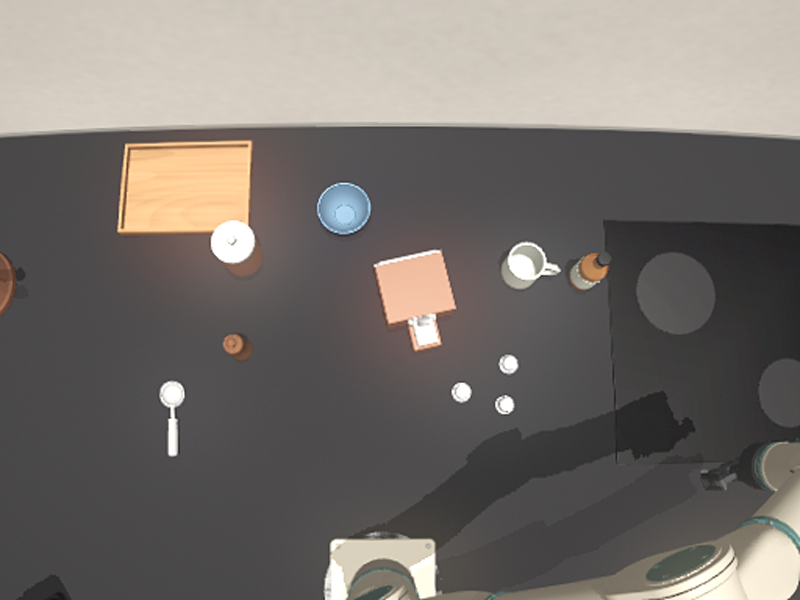

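View pics/side0.png

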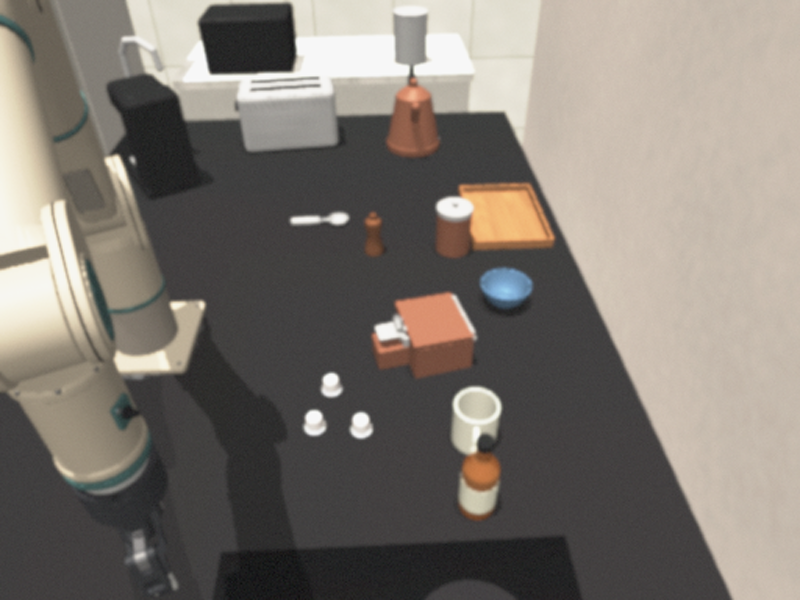

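The top view shows the tin lid with corners near (375,265), (440,250), (456,308) and (389,324), the latch at (425,330), and pods at (508,364), (461,392) and (505,405), all in the 800-wide picture. The side view agrees, with the tin at (435,335) and the pods at (361,425), (331,384) and (314,422).

```bash
cat > h.py <<'E'
import numpy as np,cv2
from cell import ctrl
def unproj(n,px,z):
    c=ctrl.calibration(n);R=np.array(c['R']);t=np.array(c['t'])
    u=cv2.undistortPoints(np.array(px,float).reshape(-1,1,2),np.array(c['mtx']),np.array(c['distortion'])).reshape(-1,2)
    d=np.c_[u,np.ones(len(u))]@R; o=-R.T@t
    return o+d*((z-o[2])/d[:,2])[:,None]
def proj(n,X):
    c=ctrl.calibration(n)
    return cv2.projectPoints(np.array(X,float).reshape(-1,3),cv2.Rodrigues(np.array(c['R']))[0],np.array(c['t'],float),np.array(c['mtx']),np.array(c['distortion']))[0].reshape(-1,2)
E
python3 - <<'E'
from h import *
k=512/800
print("lid",unproj("top",np.array([[375,265],[440,250],[456,308],[389,324]])*k,84).round(0).tolist())
print("side lid",unproj("side",np.array([[396,301],[456,296],[475,338],[412,346]])*k,84).round(0).tolist())
p=unproj("top",np.array([[508.5,363],[461,391],[505,403.5]])*k,29); print("pods",p.round(0).tolist(),np.hypot(p[:,0],p[:,1]))
print("side pods",unproj("side",np.array([[361,418],[331,378],[314.5,416]])*k,29).round(0).tolist())
a=ctrl.get_image("top");b=ctrl.get_image("side")
A=cv2.resize(a[150:270,230:350,::-1],(480,480),interpolation=cv2.INTER_CUBIC)
cv2.imwrite("pics/topc.png",cv2.resize(a[152:272,230:340,::-1],None,fx=5,fy=5,interpolation=cv2.INTER_CUBIC))
cv2.imwrite("pics/sidec.png",cv2.resize(b[180:290,190:320,::-1],None,fx=5,fy=5,interpolation=cv2.INTER_CUBIC))
E
```

```text
lid [[638.0, 13.0, 84.0], [668.0, -116.0, 84.0], [551.0, -145.0, 84.0], [520.0, -14.0, 84.0]]
side lid [[526.0, -7.0, 84.0], [649.0, 1.0, 84.0], [670.0, -124.0, 84.0], [550.0, -139.0, 84.0]]
pods [[449.0, -255.0, 29.0], [393.0, -158.0, 29.0], [367.0, -246.0, 29.0]] [516.15761489 423.7168731  442.06419118]
side pods [[452.0, -258.0, 29.0], [396.0, -160.0, 29.0], [370.0, -249.0, 29.0]]
```

View pics/topc.png

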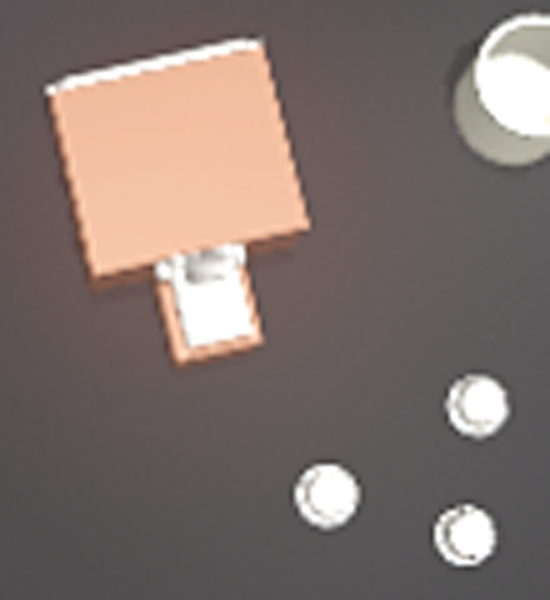

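View pics/sidec.png

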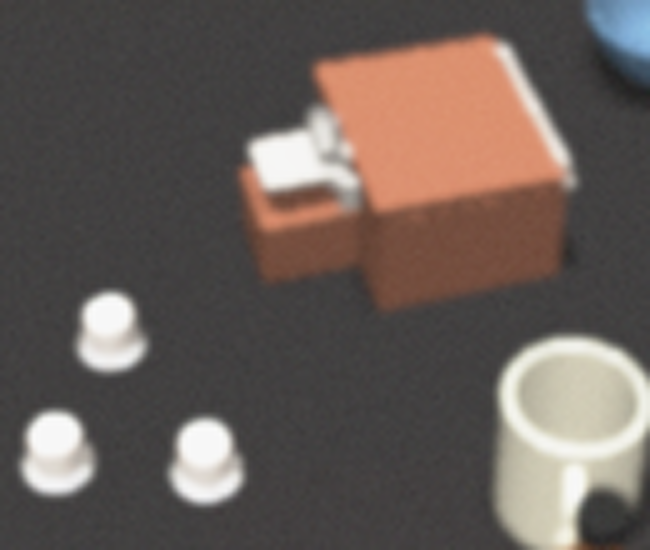

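The top crop shows the lid's copper face with corners (52,92), (262,47), (308,226) and (92,270), the bracket front at (180,363)–(263,343), and the far pod's top at (483,404). The side crop has lid corners (315,67), (490,37), (568,178) and (373,212), with the pod top at (206,438).

```bash
python3 - <<'E'
from h import *
from scipy.optimize import least_squares
def P(a,o): return (np.array(a,float)+.5)/5-.5+np.array(o)
t=P([[52,92],[262,47],[308,226],[92,270],[180,363],[263,343]],(230,152))
s=P([[490,37],[568,178],[373,212],[315,67]],(190,180))
L=np.array([[57.5,67.5,84],[57.5,-67.5,84],[-61,-67.5,84],[-61,67.5,84],[-119,28,50],[-119,-28,50]])
def W(p,X):
    c,q=np.cos(p[2]),np.sin(p[2]); return np.c_[p[0]+c*X[:,0]-q*X[:,1],p[1]+q*X[:,0]+c*X[:,1],X[:,2]]
ft=lambda p:(proj("top",W(p,L))-t).ravel(); fs=lambda p:(proj("side",W(p,L[:4]))-s).ravel()
for f in(ft,fs,lambda p:np.r_[ft(p),fs(p)]):
    r=least_squares(f,[600,-65,.23]);print(r.x.round(3),np.round(r.fun,1))
print("pod",unproj("top",P([[480,405],[479,406]],(230,152)),29)[:1],unproj("top",P([[477.5,407]],(230,152)),3),unproj("side",P([[206,438]],(190,180)),29),unproj("side",P([[206.5,470]],(190,180)),3))
E
```

```text
[ 5.96203e+02 -6.48870e+01  2.19000e-01] [-0.3 -0.3  0.3 -0.6  0.2  0.4  0.3  1.2 -0.8 -0.4  0.2 -0.3]
[ 5.96702e+02 -6.34090e+01  2.11000e-01] [ 0.5 -0.1 -0.4 -0.4  0.1  0.2 -0.1  0.3]
[ 5.9637e+02 -6.4591e+01  2.1700e-01] [-0.3 -0.4  0.3 -0.6  0.1  0.4  0.1  1.1 -1.  -0.4  0.  -0.4  0.3  0.1
 -0.3 -0.3  0.2  0.6 -0.3  0.6]
pod [[ 447.74461756 -255.72157665   29.        ]] [[ 449.11526167 -258.77138012    3.        ]] [[ 451.61180987 -256.72454818   29.        ]] [[ 450.61510044 -258.28800941    3.        ]]
```

Call:
carry_out --deltas '[0,0,9.8,0,0,0,1,0,0,0,0.02,-0.025,0,1,0,0,0,0.034,-0.042,0,1,0,0,0,0.034,-0.042,0,1,0,0,0,0.034,-0.042,0,1,0,0,0,0.034,-0.042,0,1,0,0,0,0.034,-0.042,0,1,0,0,0,0.034,-0.042,0,1,0,0,0,0.034,-0.042,0,1,0,0,0,0.034,-0.042,0,1,0,0,0,0.034,-0.042,0,1,0,0,0,0.03,-0.045,0,1]'

```text
clock: 1.7
eef_pos: [498.0, -86.6, 231.4]
tool_rot: [3.141, -0.001, 0.216]
force: [0.8, -0.1, 0.6]
width: 0.2
gripper_force: 0.0
```

```bash
cat >> h.py <<'E'
from scipy.spatial.transform import Rotation as Ro
TIN=np.array([596.4,-64.4]);YAW=.216
def tin(x,y,z): c,s=np.cos(YAW),np.sin(YAW); return np.array([TIN[0]+c*x-s*y,TIN[1]+s*x+c*y,z])
def totin(w): c,s=np.cos(YAW),np.sin(YAW); d=np.array(w[:2])-TIN; return np.array([c*d[0]+s*d[1],-s*d[0]+c*d[1],w[2]])
def go(target,rpy=(np.pi,0,YAW)):
    s=ctrl.read_state(); R=Ro.from_euler('xyz',s['tool_rot'])
    print('t',round(s['clock'],2),'eef',np.round(s['eef_pos'],1),'tin',totin(s['eef_pos']).round(1),'rpy',np.round(s['tool_rot'],4),'F',np.round(s['force'],2),'w',round(float(s['width']),1),'gf',s['gripper_force'])
    print('shift mm',R.inv().apply(np.array(target)-s['eef_pos']).round(1),'turn deg',np.degrees((R.inv()*Ro.from_euler('xyz',rpy)).as_rotvec()).round(2))
E
python3 -c "
from h import *
go(tin(-100.5,0,90))"
```

```text
t 1.7 eef [498.  -86.6 231.4] tin [-100.9   -0.6  231.4] rpy [ 3.1412e+00 -7.0000e-04  2.1560e-01] F [ 0.75 -0.08  0.57] w 0.2 gf 0.0
shift mm [  0.3  -0.6 141.4] turn deg [ 0.02 -0.04 -0.02]
```

Call:
carry_out --deltas '[0,0,0,0,0,0.03,1,0,0,0,0,0,0.04,1,0,0,0,0,0,0.04,1,0,0,0,0,0,0.02,1,0,0,0,0,0,0.01,1,0,0,0,0,0,0.008,1,0,0,0,0,0,0,1,0,0,0,0,0,0,1]'

```text
clock: 2.7
eef_pos: [497.6, -88.3, 84.0]
tool_rot: [3.141, -0.001, 0.216]
force: [-0.8, -0.1, -0.1]
width: -0.2
gripper_force: 0.0
```

Call:
carry_out --deltas '[0,0,0,0,-0.002,0.002,1,0,0,0,0,0,0.001,1,0,0,0,0,0,0.001,1,0,0,0,0,0,0.001,1,0,0,0,0,0,0,1]'

```text
clock: 3.32
eef_pos: [496.6, -86.2, 78.2]
tool_rot: [-3.142, 0.0, 0.216]
force: [0.3, -0.3, -0.3]
width: -0.0
gripper_force: 0.0
```

Call:
carry_out --deltas '[0,0,0,0,0,0.001,1,0,0,0,0,0,0.001,1,0,0,0,0,0,0,1]'

```text
clock: 3.7
eef_pos: [496.6, -86.2, 76.3]
tool_rot: [-3.142, -0.0, 0.216]
force: [-0.1, -0.0, 0.8]
width: -0.1
gripper_force: 0.5
```

Call:
carry_out --deltas '[0,0,0,0,0,0.001,1,0,0,0,0,0,0.0005,1,0,0,0,0,0,0,1]'

```text
clock: 4.08
eef_pos: [496.3, -86.3, 74.8]
tool_rot: [-3.141, 0.001, 0.216]
force: [-0.4, -0.5, 3.5]
width: -0.1
gripper_force: 1.5
```

Call:
carry_out --deltas '[0,0,0,0,0,0.001,1,0,0,0,0,0,0.0005,1,0,0,0,0,0,0,1]'

```text
clock: 4.45
eef_pos: [496.0, -86.4, 73.2]
tool_rot: [-3.141, 0.001, 0.216]
force: [-3.7, -0.0, 2.3]
width: 0.3
gripper_force: 1.9
```

Call:
carry_out --deltas '[0,0,0,0,0,0.001,1,0,0,0,0,0,0.0005,1,0,0,0,0,0,0,1]'

```text
clock: 4.82
eef_pos: [496.4, -86.2, 71.7]
tool_rot: [-3.141, 0.0, 0.216]
force: [-3.2, -0.6, 4.0]
width: 0.1
gripper_force: 1.9
```

Call:
carry_out --deltas '[0,0,0,0,0,0.001,1,0,0,0,0,0,0.0005,1,0,0,0,0,0,0,1]'

```text
clock: 5.2
eef_pos: [496.4, -86.2, 70.3]
tool_rot: [-3.141, 0.0, 0.216]
force: [-4.9, -0.3, 3.2]
width: -0.3
gripper_force: 2.5
```

Call:
carry_out --deltas '[0,0,0,0,0,0.001,1,0,0,0,0,0,0,1]'

```text
clock: 5.45
eef_pos: [496.4, -86.2, 69.2]
tool_rot: [-3.141, 0.001, 0.216]
force: [-4.2, -2.5, 4.4]
width: 0.1
gripper_force: 2.7
```

```bash
python3 - <<'E'
from h import *
b=ctrl.get_image("side")
cv2.imwrite("pics/press1.png",cv2.resize(b[150:290,190:340,::-1],None,fx=3,fy=3,interpolation=cv2.INTER_CUBIC))
E
```

```text
(no output)
```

View pics/press1.png

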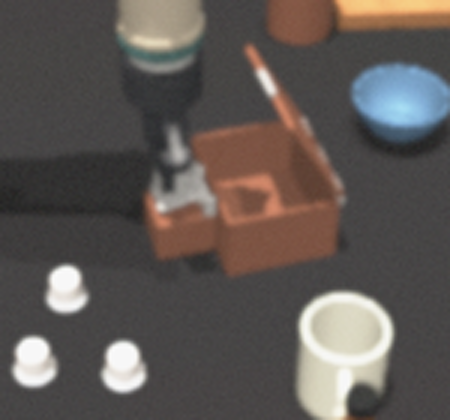

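The picture shows the lid fully up behind the open tin, with the fingertips on the pad at about (172,190).

Call:
carry_out --deltas '[0,0,0,0,0,-0.02,1,0,0,0,0,0,-0.04,1,0,0,0,0,0,-0.02,1,0,0,0,-0.015,0.03,0,-0.4,0,0,0,-0.02,0.04,0,-0.4,0,0,0,-0.02,0.04,0,-0.4,0,0,0,-0.02,0.035,0,-0.4,0,0,0,-0.0075,0.012,0,-0.4,0,0,0,0,0,0.03,-0.4,0,0,0,0,0,0.03,-0.4,0,0,0,0,0,0,-0.4]'

```text
clock: 6.88
eef_pos: [449.8, -255.4, 87.8]
tool_rot: [-3.139, 0.001, 0.218]
force: [-0.0, -0.1, -0.8]
width: 60.0
gripper_force: 0.0
```

```bash
python3 - <<'E'
from h import *
go([449.8,-257,4])
for n,o in(("top",None),("side",None)):
    im=ctrl.get_image(n); c=proj(n,[[449.5,-257,29]])[0].astype(int)
    x,y=max(c[0]-40,0),max(c[1]-40,0)
    cv2.imwrite(f"pics/pod_{n}.png",cv2.resize(im[y:y+80,x:x+80,::-1],None,fx=4,fy=4,interpolation=cv2.INTER_CUBIC))
cv2.imwrite("pics/pod2.png",np.hstack([cv2.imread("pics/pod_top.png"),cv2.imread("pics/pod_side.png")]))
E
```

```text
t 6.88 eef [ 449.8 -255.4   87.8] tin [-184.1 -155.2   87.8] rpy [-3.139e+00  1.200e-03  2.176e-01] F [-0.04 -0.1  -0.84] w 60.0 gf 0.0
shift mm [-0.3  1.8 83.8] turn deg [-0.15  0.07  0.09]
```

View pics/pod2.png

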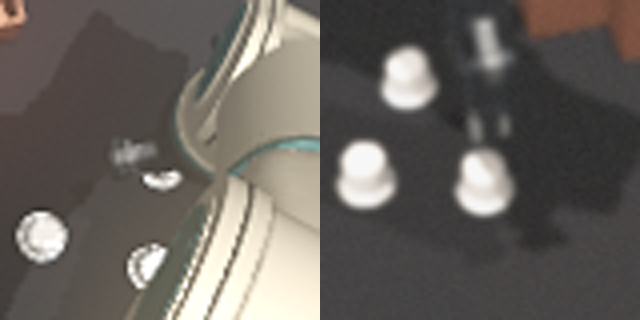

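The side crop shows both fingertips above the far pod (tips at x≈490, pod at x≈485), so it is lined up. In the top view the arm hides most of it.

Call:
carry_out --deltas '[0,0,0,0,0.002,0.03,-0.4,0,0,0,0,0,0.03,-0.4,0,0,0,0,0,0.012,-0.4,0,0,0,0,0,0.008,-0.4,0,0,0,0,0,0.003,-0.4,0,0,0,0,0,0,-0.4]'

```text
clock: 7.72
eef_pos: [450.5, -259.4, 6.9]
tool_rot: [3.141, -0.001, 0.216]
force: [0.4, -0.1, 0.4]
width: 59.5
gripper_force: 0.0
```

Call:
carry_out --deltas '[0,0,0,0,0,0.001,-0.4,0,0,0,0,0,0,-0.4]'

```text
clock: 7.98
eef_pos: [450.3, -259.3, 5.6]
tool_rot: [3.141, -0.0, 0.216]
force: [0.8, 0.4, -0.4]
width: 59.4
gripper_force: 0.0
```

Call:
carry_out --deltas '[0,0,0,0,-0.0015,0.0015,-0.4,0,0,0,0,0,0,0.1,0,0,0,0,0,0,0.2,0,0,0,0,0,0,1,0,0,0,0,0,0,1,0,0,0,0,0,0,1,0,0,0,0,0,0,1]'

```text
clock: 8.85
eef_pos: [449.8, -257.7, 4.2]
tool_rot: [3.142, -0.0, 0.216]
force: [-0.3, 1.3, 5.6]
width: 27.0
gripper_force: 58.9
```

Call:
carry_out --deltas '[0,0,0,0,0,-0.01,1,0,0,0,0,0,-0.03,1,0,0,0,0,0,-0.04,1,0,0,0,0,0,-0.04,1,0,0,0,0,0,0,1]'

```text
clock: 9.48
eef_pos: [451.8, -258.9, 127.0]
tool_rot: [3.137, -0.005, 0.216]
force: [0.1, -0.7, -0.6]
width: 26.7
gripper_force: 59.1
```

```bash
python3 - <<'E'
from h import *
go(tin(-8,0,135))
im=ctrl.get_image("side")
cv2.imwrite("pics/held.png",cv2.resize(im[120:300,180:360,::-1],None,fx=3,fy=3,interpolation=cv2.INTER_CUBIC))
E
```

```text
t 9.47 eef [ 451.8 -258.9  127. ] tin [-182.9 -158.9  127. ] rpy [ 3.1372 -0.0053  0.2155] F [ 0.09 -0.69 -0.56] w 26.7 gf 59.065141363826115
shift mm [ 174.9 -159.    -7.7] turn deg [ 0.25 -0.3  -0.03]
```

View pics/held.png

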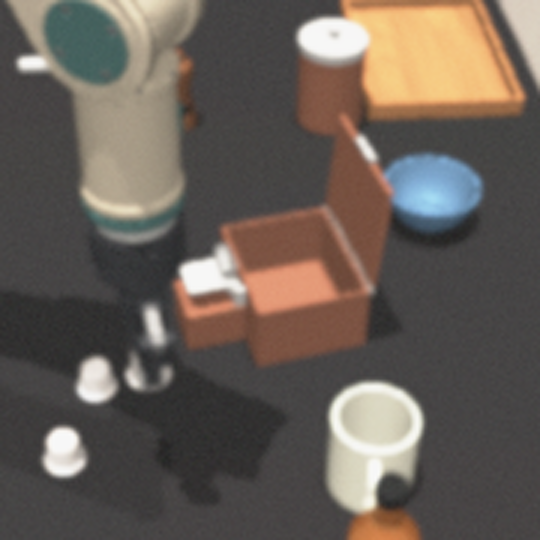

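The pod is held at about (148,370), and the lid stands fully open with the tin empty.

Call:
carry_out --deltas '[0,0,0,0.01,-0.009,-0.02,1,0,0,0,0.026,-0.025,0,1,0,0,0,0.03,-0.027,0,1,0,0,0,0.03,-0.027,0,1,0,0,0,0.03,-0.027,0,1,0,0,0,0.025,-0.025,0,1,0,0,0,0.02,-0.019,0,1,0,0,0,0,0,0,1,0,0,0,0,0,0,1]'

```text
clock: 10.65
eef_pos: [581.4, -66.9, 142.8]
tool_rot: [3.141, 0.003, 0.215]
force: [-0.1, -0.3, 0.7]
width: 27.4
gripper_force: 59.1
```

```bash
python3 - <<'E'
from h import *
print(proj("side",[[451.8,-258.9,123]]))
go(tin(-12,0,7))
E
```

```text
[[229.09521001 244.66313962]]
t 10.65 eef [581.4 -66.9 142.8] tin [-15.2   0.7 142.8] rpy [3.1413e+00 2.7000e-03 2.1490e-01] F [-0.12 -0.27  0.73] w 27.4 gf 59.06558870599838
shift mm [  3.5   0.7 135.8] turn deg [ 0.01  0.16 -0.07]
```

Call:
carry_out --deltas '[0,0,0,0.003,0,0.02,1,0,0,0,0,0,0.03,1,0,0,0,0,0,0.03,1,0,0,0,0,0,0.025,1,0,0,0,0,0,0.015,1,0,0,0,0,0,0.006,1,0,0,0,0,0,0,1,0,0,0,0,0,0,1]'

```text
clock: 11.65
eef_pos: [586.4, -65.3, 18.7]
tool_rot: [3.141, -0.002, 0.216]
force: [-0.8, 0.6, 0.0]
width: 26.8
gripper_force: 59.1
```

Call:
carry_out --deltas '[0,0,0,0,0,0.003,1,0,0,0,0,0,0.002,1,0,0,0,0,0,0.001,1,0,0,0,0,0,0,1]'

```text
clock: 12.15
eef_pos: [585.6, -65.2, 11.7]
tool_rot: [-3.142, 0.0, 0.216]
force: [-0.2, 0.6, -0.7]
width: 26.7
gripper_force: 59.1
```

Call:
carry_out --deltas '[0,0,0,0,0,0.001,1,0,0,0,0,0,0.001,1,0,0,0,0,0,0.001,1,0,0,0,0,0,0,1]'

```text
clock: 12.65
eef_pos: [585.6, -65.1, 8.7]
tool_rot: [-3.141, 0.0, 0.216]
force: [0.8, -0.4, -0.1]
width: 26.7
gripper_force: 59.1
```

Call:
carry_out --deltas '[0,0,0,0,0,0.001,1,0,0,0,0,0,0.0005,1,0,0,0,0,0,0,1]'

```text
clock: 13.02
eef_pos: [585.7, -65.1, 7.3]
tool_rot: [3.142, -0.0, 0.216]
force: [0.2, -0.1, 0.5]
width: 26.8
gripper_force: 59.1
```

Call:
carry_out --deltas '[0,0,0,0,0,0.0005,1,0,0,0,0,0,0.0005,1,0,0,0,0,0,0,1]'

```text
clock: 13.4
eef_pos: [585.7, -65.2, 7.2]
tool_rot: [3.142, -0.0, 0.216]
force: [-1.1, 0.4, 8.4]
width: 26.6
gripper_force: 60.2
```

Call:
carry_out --deltas '[0,0,0,0,0,-0.0005,1,0,0,0,0,0,0,0.3,0,0,0,0,0,0,0.2,0,0,0,0,0,0,0,0,0,0,0,0,0,-0.2,0,0,0,0,0,0,-0.3,0,0,0,0,0,-0.005,-0.3,0,0,0,0,0,-0.02,-0.3,0,0,0,0,0,-0.04,-0.3,0,0,0,0,0,-0.05,-0.3,0,0,0,0,0,-0.05,-0.3,0,0,0,0,0,-0.04,-0.3]'

```text
clock: 14.9
eef_pos: [586.1, -65.2, 215.8]
tool_rot: [3.141, -0.003, 0.216]
force: [0.2, -0.2, -0.6]
width: 55.4
gripper_force: 0.0
```

Call:
carry_out --deltas '[0,0,0,-0.01,0,-0.03,1,0,0,0,0,0,-0.015,1,0,0,0,0,0,0,1,0,0,0,0,0,0,1]'

```text
clock: 15.4
eef_pos: [575.4, -67.1, 255.7]
tool_rot: [-3.141, 0.002, 0.216]
force: [-0.4, 0.1, -1.0]
width: 0.2
gripper_force: 0.0
```

```bash
python3 - <<'E'
from h import *
go(tin(120,0,240))
b=unproj("top",np.array([[344,209]])*.64,50); print("bowl",b,totin(b[0]))
im=ctrl.get_image("side")
cv2.imwrite("pics/placed.png",cv2.resize(im[120:300,180:360,::-1],None,fx=3,fy=3,interpolation=cv2.INTER_CUBIC))
E
```

```text
t 15.4 eef [575.4 -67.1 255.7] tin [-21.1   1.9 255.7] rpy [-3.1409e+00  1.8000e-03  2.1590e-01] F [-0.35  0.07 -0.97] w 0.2 gf 0.0
shift mm [141.1   1.9  15.5] turn deg [-0.04  0.1  -0.  ]
bowl [[764.58446674  76.41178805  50.        ]] [194.45567761 101.49366459  50.        ]
```

View pics/placed.png

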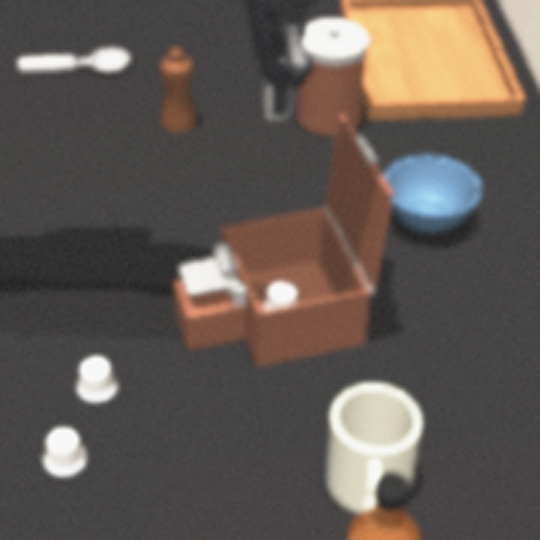

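The pod sits inside the tin at (282,295), the lid is open at (365,190), and the bystanders are where they were.

Call:
carry_out --deltas '[0,0,0,0.02,0.002,0,1,0,0,0,0.03,0,0,1,0,0,0,0.04,0,0,1,0,0,0,0.035,0,0,1,0,0,0,0.01,0,0,1,0,0,0,0,0,0,1,0,0,0,0,0,0.025,1,0,0,0,0,0,0.025,1,0,0,0,0,0,0.015,1,0,0,0,0,0,0,1,0,0,0,0,0,0,1]'

```text
clock: 16.82
eef_pos: [708.7, -40.6, 193.0]
tool_rot: [3.141, -0.002, 0.216]
force: [1.0, -0.3, -0.4]
width: -0.3
gripper_force: 0.0
```

```bash
python3 - <<'E'
from h import *
go(tin(84,0,185))
r=108
th=np.r_[1.65,np.arange(1.58,.15,-.07),.14]
X=np.c_[57.5-r*np.cos(th)+6*np.sin(th)+11,78+r*np.sin(th)+6*np.cos(th)]
for a,b,c in zip(th,X,np.diff(X,axis=0,prepend=X[:1])): print(round(a,2),b.round(1),c.round(1)*[1,-1])
E
```

```text
t 16.82 eef [708.7 -40.6 193. ] tin [114.8  -0.8 193. ] rpy [ 3.1411e+00 -1.5000e-03  2.1550e-01] F [ 1.05 -0.3  -0.36] w -0.3 gf 0.0
shift mm [-30.8  -0.8   7.9] turn deg [ 0.03 -0.09 -0.03]
1.65 [ 83.  185.2] [ 0. -0.]
1.58 [ 75.5 185.9] [-7.5 -0.8]
1.51 [ 67.9 186.2] [-7.6 -0.2]
1.44 [ 60.4 185.9] [-7.6  0.3]
1.37 [ 52.8 185. ] [-7.5  0.8]
1.3 [ 45.4 183.7] [-7.4  1.4]
1.23 [ 38.1 181.8] [-7.3  1.9]
1.16 [ 30.9 179.4] [-7.2  2.4]
1.09 [ 23.9 176.5] [-7.   2.9]
1.02 [ 17.1 173.2] [-6.8  3.4]
0.95 [ 10.6 169.3] [-6.5  3.8]
0.88 [  4.3 165.1] [-6.2  4.3]
0.81 [ -1.6 160.4] [-5.9  4.7]
0.74 [ -7.2 155.3] [-5.6  5.1]
0.67 [-12.4 149.8] [-5.2  5.5]
0.6 [-17.2 143.9] [-4.8  5.8]
0.53 [-21.6 137.8] [-4.4  6.2]
0.46 [-25.6 131.3] [-4.   6.5]
0.39 [-29.1 124.6] [-3.5  6.7]
0.32 [-32.1 117.7] [-3.   6.9]
0.25 [-34.7 110.5] [-2.5  7.1]
0.18 [-36.7 103.2] [-2.   7.3]
0.14 [-37.6  99. ] [-0.9  4.2]
```

Call:
carry_out --deltas '[0,0,0,-0.012,0,0.004,1,0,0,0,-0.01,0,0.003,1,0,0,0,-0.006,0,0,1,0,0,0,-0.004,0,0,1,0,0,0,-0.0075,0,-0.0008,1,0,0,0,-0.0076,0,-0.0002,1,0,0,0,-0.0076,0,0.0003,1,0,0,0,-0.0075,0,0.0008,1,0,0,0,0,0,0,1]'

```text
clock: 17.95
eef_pos: [646.6, -54.0, 184.7]
tool_rot: [-3.141, 0.001, 0.215]
force: [0.9, -0.4, 0.6]
width: 0.2
gripper_force: 0.5
```

```bash
python3 - <<'E'
from h import *
go(tin(52.8,0,185))
im=ctrl.get_image("side")
cv2.imwrite("pics/lid1.png",cv2.resize(im[100:280,180:360,::-1],None,fx=3,fy=3,interpolation=cv2.INTER_CUBIC))
E
```

```text
t 17.95 eef [646.6 -54.  184.7] tin [ 51.3  -0.6 184.7] rpy [-3.1415e+00  9.0000e-04  2.1530e-01] F [ 0.93 -0.4   0.6 ] w 0.2 gf 0.5190643121022731
shift mm [ 1.5 -0.6 -0.3] turn deg [-0.01  0.05 -0.04]
```

View pics/lid1.png

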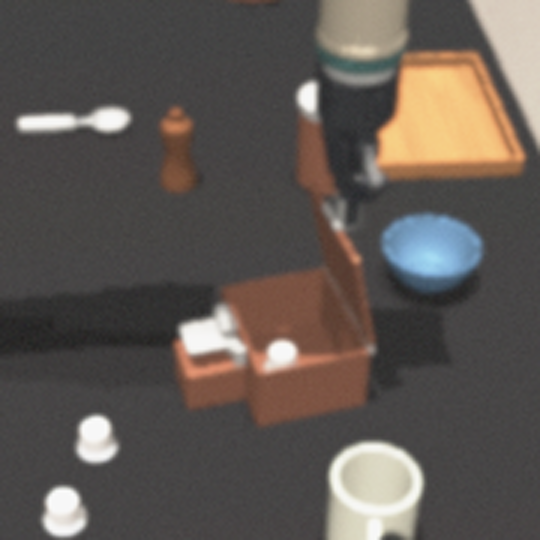

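The fingertips are behind the lid's upper edge at about (345,215) and the lid has swung past upright, so I'll continue along the arc.

Call:
carry_out --deltas '[0,0,0,-0.006,0,0.001,1,0,0,0,-0.0073,0,0.0019,1,0,0,0,-0.0072,0,0.0024,1,0,0,0,-0.007,0,0.0029,1,0,0,0,-0.0068,0,0.0034,1,0,0,0,-0.0065,0,0.0038,1,0,0,0,-0.0062,0,0.0043,1,0,0,0,-0.0059,0,0.0047,1,0,0,0,-0.0056,0,0.0051,1,0,0,0,0,0,0,1]'

```text
clock: 19.25
eef_pos: [589.5, -66.2, 154.7]
tool_rot: [-3.141, 0.001, 0.215]
force: [0.1, -0.1, 1.2]
width: 0.1
gripper_force: 0.6
```

Call:
carry_out --deltas '[0,0,0,-0.0052,0,0.0055,1,0,0,0,-0.0048,0,0.0058,1,0,0,0,-0.0044,0,0.0062,1,0,0,0,-0.004,0,0.0065,1,0,0,0,-0.0035,0,0.0067,1,0,0,0,-0.003,0,0.0069,1,0,0,0,-0.0025,0,0.0071,1,0,0,0,0,0,0,1,0,0,0,0,0,0,1]'

```text
clock: 20.38
eef_pos: [563.1, -72.1, 110.4]
tool_rot: [-3.141, 0.001, 0.216]
force: [-0.7, -0.1, 1.7]
width: -0.3
gripper_force: 0.8
```

```bash
python3 - <<'E'
from h import *
go(tin(-36.7,0,103.2))
E
```

```text
t 20.38 eef [563.1 -72.1 110.4] tin [-34.2  -0.4 110.4] rpy [-3.1413e+00  1.0000e-03  2.1570e-01] F [-0.69 -0.09  1.74] w -0.3 gf 0.7979903882369399
shift mm [-2.5 -0.4  7.3] turn deg [-0.02  0.06 -0.02]
```

Call:
carry_out --deltas '[0,0,0,-0.002,0,0.005,1,0,0,0,-0.0015,0,0.004,1,0,0,0,-0.001,0,0.003,1,0,0,0,-0.001,0,0.001,1,0,0,0,0,0,0,1]'

```text
clock: 21.0
eef_pos: [558.1, -73.2, 97.5]
tool_rot: [-3.141, 0.0, 0.216]
force: [1.3, 0.3, 0.4]
width: 0.0
gripper_force: 0.8
```

Call:
carry_out --deltas '[0,0,0,0,0,0.001,1,0,0,0,0,0,0.001,1,0,0,0,0,0,0,1]'

```text
clock: 21.38
eef_pos: [557.9, -73.3, 95.8]
tool_rot: [-3.141, 0.0, 0.216]
force: [0.1, -0.7, 4.0]
width: 0.0
gripper_force: 2.3
```

Call:
carry_out --deltas '[0,0,0,0,0,0.001,1,0,0,0,0,0,0.001,1,0,0,0,0,0,0,1]'

```text
clock: 21.75
eef_pos: [557.6, -73.3, 93.9]
tool_rot: [-3.141, 0.001, 0.216]
force: [-0.8, 0.3, 6.1]
width: -0.0
gripper_force: 3.3
```

Call:
carry_out --deltas '[0,0,0,0,0,0.001,1,0,0,0,0,0,0.001,1,0,0,0,0,0,0,1]'

```text
clock: 22.12
eef_pos: [557.4, -73.4, 92.1]
tool_rot: [-3.141, 0.001, 0.216]
force: [-2.5, 0.5, 9.1]
width: -0.3
gripper_force: 4.5
```

Call:
carry_out --deltas '[0,0,0,0,0,0.001,1,0,0,0,0,0,0.0005,1,0,0,0,0,0,0,1]'

```text
clock: 22.5
eef_pos: [557.2, -73.4, 90.4]
tool_rot: [-3.141, 0.002, 0.216]
force: [-2.3, 0.0, 6.0]
width: 0.1
gripper_force: 3.7
```

Call:
carry_out --deltas '[0,0,0,0,0,0.0005,1,0,0,0,0,0,0.0005,1,0,0,0,0,0,0,1]'

```text
clock: 22.88
eef_pos: [557.1, -73.4, 89.0]
tool_rot: [-3.141, 0.002, 0.216]
force: [-1.3, 0.1, 3.2]
width: -0.2
gripper_force: 2.0
```

Call:
carry_out --deltas '[0,0,0,0,0,0.0005,1,0,0,0,0,0,0.0005,1,0,0,0,0,0,0,1]'

```text
clock: 23.25
eef_pos: [558.6, -73.1, 87.8]
tool_rot: [3.142, -0.001, 0.216]
force: [-0.1, -0.1, 1.0]
width: 0.2
gripper_force: 0.0
```

Call:
carry_out --deltas '[0,0,0,0,0,0.0005,1,0,0,0,0,0,0.0005,1,0,0,0,0,0,0,1]'

```text
clock: 23.62
eef_pos: [558.3, -73.2, 87.0]
tool_rot: [3.142, -0.0, 0.216]
force: [0.7, -0.0, 0.8]
width: -0.3
gripper_force: 0.0
```

Call:
carry_out --deltas '[0,0,0,0,0,0.0005,1,0,0,0,0,0,0.0005,1,0,0,0,0,0,0,1]'

```text
clock: 24.0
eef_pos: [558.2, -73.3, 86.1]
tool_rot: [3.142, -0.0, 0.216]
force: [-0.6, 0.5, 1.4]
width: -0.1
gripper_force: 0.9
```

Call:
carry_out --deltas '[0,0,0,0,0,-0.005,1,0,0,0,0,0,-0.02,1,0,0,0,0,0,-0.04,1,0,0,0,0,0,-0.05,1,0,0,0,-0.03,0,-0.04,1,0,0,0,-0.04,0.03,0,1,0,0,0,-0.04,0.05,0,1,0,0,0,-0.04,0.05,0,1,0,0,0,0,0.05,0,1,0,0,0,0,0,0,1,0,0,0,0,0,0,1,0,0,0,0,0,0,1]'

```text
clock: 25.5
eef_pos: [451.7, -276.7, 241.0]
tool_rot: [-3.141, 0.0, 0.218]
force: [0.0, 0.6, -0.1]
width: 0.1
gripper_force: 0.0
```

```bash
python3 - <<'E'
from h import *
im=ctrl.get_image("side")
cv2.imwrite("pics/end.png",cv2.resize(im[80:340,150:370,::-1],None,fx=2.3,fy=2.3,interpolation=cv2.INTER_CUBIC))
E
```

```text
(no output)
```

View pics/end.png

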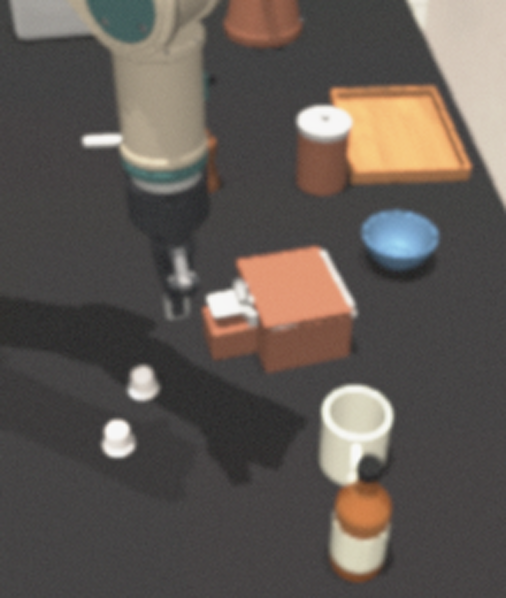

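The lid is shut and has stayed latched for over a second at (295,290). The arm is clear and the bystanders are undisturbed.

```bash
python3 -c "
from cell import ctrl
print(ctrl.finish_job())"
```

```text
the job is handed in; nothing more can be done
None
```

The job is handed in: I pressed the latch and the lid popped open, lowered the far pod onto the tin's floor, and snapped the lid shut; it was still latched in the last picture, the highest force I read on latch or lid was about 9.5 N, and the arm's clock stood at about 25.5 s.

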